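Fit the two agitator discs of a bead mill, noses opposite

ROBOT

A 6-joint arm with a two-finger parallel gripper is mounted at the origin on a cart in front of the work surface, level with it; the furniture and walls round the work are solid. World frame = base frame: x ahead of the robot, y to its left, z up, the work surface at z = 0. Lengths are in m, angles in degrees, forces in N, time in s.
With the tool pointing down it reaches from about 0.35 to 0.875 m from the base axis. Payload 4.2 kg.
Tool frame: the origin (TCP) lies at the very end of the fingers, on their centre line; the grasp point (between the pads) lies 19 mm behind it; z points along the fingers, y is the direction in which the jaws open and shut (so a half turn about z gives the same grasp; the last joint's range is limited). The gripper opens to 87 mm and grips with 3 to 60 N. Pads are 19 mm wide; open, the fingers measure 117 mm over their backs; the gripper's body (75 mm by 190 mm) begins 51 mm behind the grasp point.
Start: joints at [14.817, 22.042, 0.453, 0, -68.411, -14.817], TCP at [0.625, 0, 0.223] pointing down, gripper open.
Joint ranges: [-179.83, 179.83], [-69.29, 118.12], [-61.27, 80.66], [-181.25, 117.63], [-171.15, -9.14], [-177.46, 177.46]. Speed limits (degrees/s): [159.86, 159.86, 180, 180, 180, 180].

INTERFACE

Orientations are given as a 3x3 rotation matrix whose columns are the frame's x, y, z axes.
In Python, from station import r gives the robot as it stands.
- The arm moves only by the tool play_rows, never from a script. Its argument "commands" is a list of rows, each an object with "angular": the turn, a rotation vector about the tool's x, y, z in degrees, a list of three; "dp": the shift along the tool's x, y, z in m, a list of three; "hand": the opening in per cent of the stroke, from 0 (shut) to 100 (fully open). A call has 1 to 5 rows; each row shifts and turns the commanded pose from where the row before left it, along the tool's axes as they then stand; what a row does not reach is not made up. A row lasts 1/8 s, in which the tool goes at most 62.5 mm and 10.7 degrees, less where a joint would pass 70% of its speed; a pose out of reach is approached as far as the arm can. A call with a gripper value outside its range is refused whole. The fingers move at their own pace and stop on an object; the grip force is fixed at half the most. Time passes only in rows, so rows that do not move let the fingers close. It gives the time, the measured TCP pose, the force and the opening at its end, in the units of the state.
- r.sense(): the state, without advancing time (a new reading comes with each control period).
- r.capture(name): name is "scene" or "side" or "wrist"; returns a dict with "frame" (420x560x3 uint8, red, green, blue), "range_z" (420x560 float32, m along the optical axis (not along the pixel's ray), 0 where there is no reading), "fx", "fy", "cx", "cy" (pixels), "position" and "attitude" of the camera in the world; the wrist camera has in their place "mount" (4x4, takes a point from camera to tool coordinates, whose origin is the TCP and whose axes are the flange's). Camera axes: x right, y down, z forward; pixel columns grow to the right and rows downward; lengths in m; the calibration is good to about 2 mm. A picture is of the moment at which its call begins: read the wrist's pose just before it.
- r.finish_job(): hands the job in, once; it reports no verdict.
Trained networks look in a picture, given as the dict that the camera call returned (one of the last four; its "shot" number tells which), for a name from the list of things; names that differ only in an ending like _2 or _b are one class to them, and where a whole thing is asked for, a point or a joint stands for the part that bears it (a point fixed in the world has none). Each returns a list of dicts, best first, with "score" (0 to 1); they miss things now and then, are a little off and sometimes report something else, mostly with a low value. They report only what shows in the picture. A call takes as long as a camera call. They do not tell look-alikes from the thing itself.
- r.find_in(target, picture): "extent" ([left, top, right, bottom] in pixels, round what is visible of it).
The state is a dict: "time_s": time; "joints": joint angles; "joint_velocities": joint speeds; "effort": joint torques, N m; "tcp_pos": TCP position; "ee_rot": TCP orientation; "wrist_force": force on the tool from outside, world axes, zero at the start; "moment": the same for the moment, N m; "gripper_width": opening from 0.0 (shut) to 1.0 (fully open).
Only numpy, scipy, OpenCV 4.12 (cv2) and the standard library are available. Lean on these libraries where they do the work, as an engineer would, in place of code of your own. Each camera call takes 0.05 s, during which the arm holds its last target. There are 200 camera calls.

TASK

Fit both agitator discs onto the splined shaft of the bench bead mill, collars up, one on top of the other and each fully home, with their noses pointing to opposite sides so that the shaft runs in balance. How the shaft stands is not known: turn each disc on it under light pressure until its teeth find the gaps between the ribs, never force it down, and let go of each disc once it is home. Leave the other things on the bench where they are.

Things in the scene. Friction and masses are not known exactly. Their poses are not given: they have to be found in the camera images.
- mill: drive of the bench bead mill, bowl removed: white round housing, radius 58 mm, 38 mm high, fixed, control panel on its -x side. Origin on the shaft's axis at worktop level, z up. Its upright steel splined shaft is sprung upward by the seal's spring: it yields downward from 6 N on, 1.2 N per mm, for 8 mm, then is hard. More than 35 N between a disc and the mill, or between the discs, mars them
- shaft_seat (a point): point on the shaft's axis at the top of its shoulder (radius 21 mm), 52 mm above the worktop, z up; it does not move with the shaft. From here to 49 mm higher the shaft has a core of radius 11 mm with four straight ribs, 8 mm wide, tips at radius 16 mm, every 90 degrees. Disc teeth pass between the ribs with 0.9 mm, or 4 degrees of turn, to spare on either side
- rib_ends (a point): point on the shaft's axis at the flat ends of the ribs, 101 mm above the worktop; it does not move with the shaft. The bare core ends in a centring cone (radius 11 mm at 3 mm, 4 mm at 13 mm above). A disc whose teeth miss the gaps rests here; once they meet, the shaft springs up into it. The shaft turns with 0.12 N m of drag, more than a lightly rubbing disc gives; its angle is not measured
- disc_a: one of two identical cream mill agitator discs, 160 g +-25 %, lying flat. Origin: on the bore axis at the underside; z up, x to its nose. Flange 8 mm thick, radius 32 mm, with one nose reaching 46 mm along +x. Above it a collar, radius 22 mm, up to z = 22 mm, with two flats parallel to x at y = +-20 mm, 18 mm long, 14 mm high: grip there (40 mm wide). Toothed bore right through: see its nose
- disc_b: the other of two identical cream mill agitator discs, 160 g +-25 %, lying flat. Origin: on the bore axis at the underside; z up, x to its nose. Flange 8 mm thick, radius 32 mm, with one nose reaching 46 mm along +x. Above it a collar, radius 22 mm, up to z = 22 mm, with two flats parallel to x at y = +-20 mm, 18 mm long, 14 mm high: grip there (40 mm wide). Toothed bore right through: see its nose
- disc_a_nose (a point): red dot on the nose of disc_a: 40 mm along its x from the bore axis, 8 mm above its underside. Bore of this disc: root radius 17.5 mm, four inward teeth, 9.5 mm wide at their tips at radius 12.5 mm, one of them towards the nose, the others every 90 degrees
- disc_b_nose (a point): red dot on the nose of disc_b: 40 mm along its x from the bore axis, 8 mm above its underside. Bore of this disc: root radius 17.5 mm, four inward teeth, 9.5 mm wide at their tips at radius 12.5 mm, one of them towards the nose, the others every 90 degrees
- reagent_bottle: small white bottle with a black cap, 48 mm wide, 85 mm high; bystander; origin under its centre
- filter_box: round white and blue box of filter papers, 73 mm wide, 23 mm high; bystander; origin under its centre
- glass_stopper_1: glass stopper standing on its head, 30 mm wide, 32 mm high; bystander; origin under its centre
- bung_1: black rubber bung, 32 mm wide, 26 mm high; bystander; origin under its centre
- mill_bowl: the mill's open steel bowl, 104 mm wide, 68 mm high, standing aside; bystander; origin under its centre
- salt_jar: wide jar with a blue lid, 64 mm wide, 75 mm high; bystander; origin under its centre
Not all that is in view belongs to the job. Leave any yellow look-alike of the disc_b alone.

How it is judged (in metres and radians):
On the way:
1. one disc is fully home on the shaft's shoulder, collar up, and let go ((((z of disc_a in the frame of shaft_seat between -0.003 and 0.003 m and horizontal distance between disc_a and shaft_seat below 0.003 m and angle between disc_a's own z axis and vertical below 0.06 rad) and contact force between the fingers and disc_a below 0.1 N) or ((z of disc_b in the frame of shaft_seat between -0.003 and 0.003 m and horizontal distance between disc_b and shaft_seat below 0.003 m and angle between disc_b's own z axis and vertical below 0.06 rad) and contact force between the fingers and disc_b below 0.1 N))), for 0.2 s.
At the end, for the whole second after the job is handed in: One disc rests on the shaft's shoulder, the other on its collar (undersides 0 and 22 mm above the shoulder, each within 3 mm), both within 3 mm of the shaft's axis and level within 3.4 degrees, noses opposite within 28 degrees, both released and at rest ((((z of disc_a in the frame of shaft_seat between -0.003 and 0.003 m and horizontal distance between disc_a and shaft_seat below 0.003 m and angle between disc_a's own z axis and vertical below 0.06 rad) and (z of disc_b in the frame of shaft_seat between 0.0185 and 0.0255 m and horizontal distance between disc_b and shaft_seat below 0.003 m and angle between disc_b's own z axis and vertical below 0.06 rad and x of disc_b_nose in the frame of disc_a below -0.035 m)) or ((z of disc_b in the frame of shaft_seat between -0.003 and 0.003 m and horizontal distance between disc_b and shaft_seat below 0.003 m and angle between disc_b's own z axis and vertical below 0.06 rad) and (z of disc_a in the frame of shaft_seat between 0.0185 and 0.0255 m and horizontal distance between disc_a and shaft_seat below 0.003 m and angle between disc_a's own z axis and vertical below 0.06 rad and x of disc_a_nose in the frame of disc_b below -0.035 m))) and linear speed of each of disc_a, disc_b below 0.02 m/s and contact force between the fingers and disc_a below 0.1 N and contact force between the fingers and disc_b below 0.1 N); the robot touches nothing.
It fails at once if a disc is pressed on the mill or its shaft with more than 35 N (contact force between any of disc_a, disc_b and mill above 35 N).
It fails at once if the discs are pressed together with more than 35 N (contact force between disc_a and disc_b above 35 N).
It fails at once if a bystander is moved by more than 2 cm (distance of any of reagent_bottle, filter_box, glass_stopper_1, bung_1, mill_bowl, salt_jar from where it was at the start of the episode above 0.02 m).
It also fails if it takes over 59 s, if anything falls off the work surface, if the arm or the gripper's body presses on something with over 40 N, if the wrist force passes 120 N, or if a joint passes its speed limit or range.

## Working session

There is one attempt and no reset: what is moved stays moved. The work goes in short steps, Python scripts to look and compute and a tool call to move; the robot and the scene stay as the last step left them, time stands still between calls to the robot, and variables do not carry over. Pictures are saved under pics/ and viewed, about 8 in all and at most 12, crops included, and the job is handed in when it is done.

Besides the shell and the picture viewer there is one more tool, called after "Call:" as name(argument=value, ...), one argument or row to a line, values as JSON. play_rows: Moves the arm, as the interface text tells. Its arguments: {"type":"object","properties":{"commands":{"type":"array","items":{"type":"object","properties":{"angular":{"type":"array","items":{"type":"number"}},"dp":{"type":"array","items":{"type":"number"}},"hand":{"type":"number"}}}}},"required":["commands"]}

```bash
mkdir -p pics; ls; cat > h.py <<'E'
from station import r
import numpy as np, cv2
def world(p,u,v,z=None):
    if 'mount' in p:
        s=p['_s']; T=np.eye(4); T[:3,:3]=s['ee_rot']; T[:3,3]=s['tcp_pos']; M=T@np.array(p['mount']); R=M[:3,:3]; t=M[:3,3]
    else: R=np.array(p['attitude']); t=np.array(p['position'])
    d=R@np.stack([(np.asarray(u)-p['cx'])/p['fx'],(np.asarray(v)-p['cy'])/p['fy'],np.ones(np.shape(u))])
    if z is None: k=p['range_z'][np.asarray(v,int),np.asarray(u,int)]
    else: k=(z-t[2])/d[2]
    return (t.reshape(3,*[1]*(d.ndim-1))+d*k).T
def cap(n):
    s=r.sense(); p=r.capture(n); p['_s']=s; return p
def save(p,name,box=None,sc=1):
    f=p['frame']
    if box: f=f[box[1]:box[3],box[0]:box[2]]
    f=cv2.resize(f,None,fx=sc,fy=sc,interpolation=cv2.INTER_CUBIC)
    cv2.imwrite('pics/'+name,f[:,:,::-1])
E
python3 - <<'E'
from h import *
np.set_printoptions(precision=4,suppress=True)
s=r.sense(); print(s)
ims=[]
for n in ('scene','side'):
    p=cap(n); save(p,n+'.png'); print(n,p['position'],p['shot'])
    for t in ('mill','disc_a','disc_a_nose','reagent_bottle','filter_box','glass_stopper_1','bung_1','mill_bowl','salt_jar'):
        for d in r.find_in(t,p)[:3]:
            e=d['extent']; u=(e[0]+e[2])/2; v=(e[1]+e[3])/2
            print(t,round(d['score'],2),np.round(e),world(p,np.array(u),np.array(v)))
    ims.append(p['frame'])
cv2.imwrite('pics/both.png',cv2.resize(np.vstack(ims),None,fx=.7,fy=.7)[:,:,::-1])
E
```

```text
pics
{'time_s': 0.0, 'joints': array([ 14.8184,  22.0897,   0.3787,  -0.0306, -68.4108, -14.8159]), 'joint_velocities': array([-0.1098,  0.0112,  0.0844, -0.0248,  0.0502, -0.0127]), 'effort': array([  0.0006, -39.0662,  18.7403,   4.22  ,   0.011 ,  -0.0002]), 'tcp_pos': array([0.6244, 0.    , 0.2215]), 'ee_rot': array([[-0.0002, -1.    , -0.0022],
       [-1.    ,  0.0002, -0.0001],
       [ 0.0001,  0.0022, -1.    ]]), 'wrist_force': array([0.427 , 0.2002, 0.2662]), 'moment': array([ 0.048 , -0.0087, -0.0121]), 'gripper_width': 1.0018833291147544}
scene [-0.3192 -0.8267  0.8022] 1
mill 0.93 [293. 183. 345. 234.] [ 0.5412 -0.0485  0.0473]
disc_a 0.88 [221. 194. 243. 212.] [0.4149 0.1515 0.0223]
disc_a 0.68 [312. 255. 337. 274.] [ 0.4328 -0.1751 -0.0034]
disc_a 0.65 [183. 211. 215. 232.] [0.299  0.1379 0.0209]
disc_a_nose 0.7 [220. 191. 244. 213.] [0.4161 0.1515 0.0237]
reagent_bottle 0.76 [295. 268. 314. 307.] [ 0.2891 -0.249   0.061 ]
reagent_bottle 0.68 [312. 255. 338. 276.] [ 0.4077 -0.1983  0.0222]
filter_box 0.6 [245. 167. 273. 193.] [0.5537 0.2011 0.0175]
glass_stopper_1 0.67
[... 545 characters left out ...]
 251.] [ 0.5386 -0.0459  0.0498]
mill 0.23 [242. 196. 272. 214.] [0.5497 0.1844 0.022 ]
disc_a 0.91 [162. 224. 197. 241.] [0.3074 0.1408 0.0179]
disc_a 0.82 [212. 214. 235. 224.] [0.4314 0.1519 0.0182]
disc_a 0.67 [225. 227. 256. 246.] [0.4153 0.0299 0.0199]
disc_a_nose 0.54 [207. 212. 232. 229.] [0.4197 0.1513 0.0175]
reagent_bottle 0.67 [240. 264. 273. 324.] [ 0.2962 -0.253   0.0552]
filter_box 0.63 [245. 195. 269. 213.] [0.5501 0.1833 0.0239]
glass_stopper_1 0.61 [354. 223. 367. 234.] [ 0.671  -0.1015  0.0213]
bung_1 0.74 [366. 258. 382. 277.] [ 0.5603 -0.2573  0.0208]
mill_bowl 0.59 [368. 213. 419. 262.] [ 0.6433 -0.2279  0.052 ]
salt_jar 0.95 [138. 193. 165. 225.] [0.2782 0.257  0.0493]
```

```bash
python3 - <<'E'
from h import *
a=cv2.imread('pics/scene.png')[130:330,120:440]; b=cv2.imread('pics/side.png')[160:340,120:440]
cv2.imwrite('pics/v1.png',cv2.resize(np.vstack([a,b]),None,fx=1.57,fy=1.57,interpolation=cv2.INTER_CUBIC))
E
```

```text
(no output)
```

View pics/v1.png

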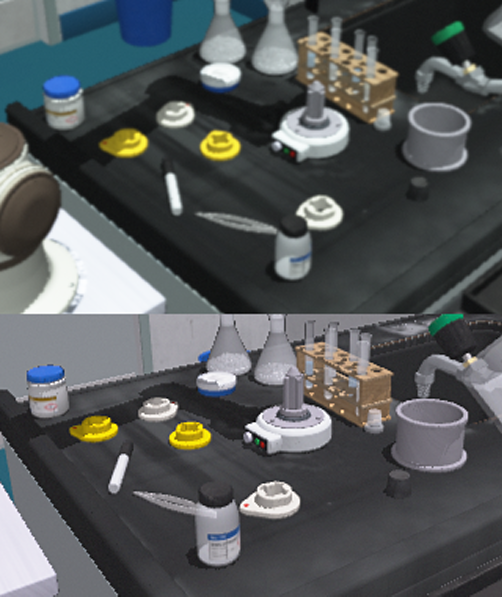

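The cream discs are near (0.42, 0.15) and (0.42, -0.19). The two yellow ones are look-alikes. The mill is near (0.55, -0.05). Next I'll take the wrist view and segment the discs.

```bash
cat >> h.py <<'E'
def cloud(p):
    v,u=np.mgrid[0:420,0:560]; ok=p['range_z']>0
    w=world(p,u[ok],v[ok]); return w,p['frame'][ok].astype(float),u[ok],v[ok]
E
python3 - <<'E'
from h import *
np.set_printoptions(precision=4,suppress=True)
p=cap('wrist'); print(p['mount'],p['fx'],p['cx'],p['cy']); save(p,'w0.png')
for n in ('scene','side'):
    p=cap(n); w,c,u,v=cloud(p)
    for nm,x,y in (('A',.415,.152),('B',.43,-.18)):
        m=(np.hypot(w[:,0]-x,w[:,1]-y)<.07)&(w[:,2]>.003)&(w[:,2]<.03)
        top=m&(w[:,2]>.017)
        red=m&(c[:,0]>c[:,1]+50)&(c[:,0]>c[:,2]+50)&(c[:,1]-c[:,2]<40)
        cream=m&(c[:,1]>c[:,2]+3)&(c[:,0]>130)&(c[:,1]-c[:,2]<70)
        print(n,nm,'top',w[top].mean(0),top.sum(),'red',w[red].mean(0) if red.any() else None,red.sum(),'cream',w[cream].min(0),w[cream].max(0))
    m=(np.hypot(w[:,0]-.55,w[:,1]+.05)<.09)
    for a,b in((.055,.10),(.1,.125),(.03,.042)):
        k=m&(w[:,2]>a)&(w[:,2]<b); print(n,'mill',a,w[k].mean(0),w[k].min(0),w[k].max(0),k.sum())
E
```

```text
[[ 0.0004 -0.9561 -0.2931  0.0806]
 [ 1.      0.0006 -0.0006 -0.    ]
 [ 0.0008 -0.2931  0.9561 -0.1624]
 [ 0.      0.      0.      1.    ]] 340.81121279224254 274.1178360245625 212.09017075934995
scene A top [0.425  0.1685 0.0207] 94 red None 0 cream [0.3932 0.1359 0.003 ] [0.4684 0.1901 0.0254]
scene B top [ 0.4185 -0.1844  0.0211] 150 red None 0 cream [ 0.3854 -0.2156  0.0031] [ 0.4504 -0.1517  0.0253]
scene mill 0.055 [ 0.5496 -0.044   0.0776] [ 0.5363 -0.058   0.055 ] [ 0.5713 -0.0205  0.0997] 180
scene mill 0.1 [ 0.5527 -0.0422  0.1065] [ 0.5404 -0.0547  0.1002] [ 0.5703 -0.0284  0.1167] 58
scene mill 0.03 [ 0.5414 -0.0494  0.0365] [ 0.4864 -0.0959  0.03  ] [0.6077 0.0169 0.042 ] 681
side A top [0.4268 0.1691 0.0211] 94 red [0.4648 0.1835 0.0087] 1 cream [0.399  0.1395 0.0043] [0.4632 0.1903 0.0229]
side B top [ 0.4188 -0.1845  0.0212] 196 red [ 0.3845 -0.1741  0.0096] 6 cream [ 0.3768 -0.2146  0.0041] [ 0.4482 -0.1568  0.024 ]
side mill 0.055 [ 0.552  -0.0441  0.0783] [ 0.5408 -0.0562  0.0551] [ 0.5729 -0.0316  0.0998] 226
side mill 0.1 [ 0.555  -0.0412  0.1064] [ 0.5418 -0.052   0.1   ] [ 0.5743 -0.0321  0.1153] 68
side mill 0.03 [ 0.5412 -0.054   0.0364] [ 0.4886 -0.0933  0.03  ] [0.6097 0.0146 0.042 ] 654
```

View pics/w0.png

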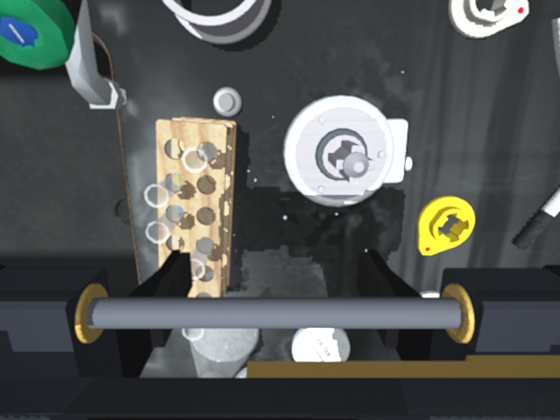

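Call:
play_rows(
  commands=[
    {"dp": [0.03, 0.04, 0.025], "angular": [0, 0, 0], "hand": 100},
    {"dp": [0.03, 0.035, 0.03], "angular": [0, 0, 0], "hand": 100},
    {"dp": [0, 0, 0], "angular": [0, 0, 0], "hand": 100},
  ],
)

```text
time_s: 1.52
tcp_pos: [0.545, -0.0617, 0.1648]
ee_rot: [[-0.003, -1.0, -0.008], [-1.0, 0.003, -0.0], [0.0, 0.008, -1.0]]
wrist_force: [-0.3, 0.6, 0.2]
gripper_width: 0.999
```

```bash
python3 - <<'E'
from h import *
np.set_printoptions(precision=4,suppress=True)
p=cap('wrist'); s=p['_s']; print(s['time_s'],s['tcp_pos'],s['joints'])
w,c,u,v=cloud(p)
red=(c[:,0]>150)&(c[:,1]<90)&(c[:,2]<90)&(w[:,2]<.03)
print('red px',np.c_[u[red],v[red]][:40:4].tolist(), w[red][::4])
for nm,x,y in (('B',.4187,-.1845),):
    m=(np.hypot(w[:,0]-x,w[:,1]-y)<.06)
    top=m&(w[:,2]>.017)&(w[:,2]<.03); pts=w[top][:,:2].astype(np.float32)
    print('top circ',cv2.minEnclosingCircle(pts),w[top].mean(0),top.sum())
m=np.hypot(w[:,0]-.555,w[:,1]+.043)<.03
for a,b in((.095,.107),(.107,.118)):
    k=m&(w[:,2]>a)&(w[:,2]<b); print(a,w[k].mean(0),w[k].min(0),w[k].max(0),cv2.minEnclosingCircle(w[k][:,:2].astype(np.float32)),k.sum())
# rectified top view of rib plane z=.101 and disc plane z=.022
def rect(z,cx,cy,h=.03,n=300):
    g=np.linspace(-h,h,n); X,Y=np.meshgrid(cx+g,cy-g)
    T=np.eye(4);T[:3,:3]=s['ee_rot'];T[:3,3]=s['tcp_pos'];Mi=np.linalg.inv(T@np.array(p['mount']))
    q=Mi[:3,:3]@np.stack([X.ravel(),Y.ravel(),np.full(X.size,z)])+Mi[:3,3:]
    mu=(q[0]/q[2]*p['fx']+p['cx']).reshape(n,n).astype(np.float32); mv=(q[1]/q[2]*p['fy']+p['cy']).reshape(n,n).astype(np.float32)
    return cv2.remap(p['frame'],mu,mv,cv2.INTER_CUBIC)
I=np.hstack([rect(.101,.552,-.043,.03,400),rect(.022,.4187,-.1845,.06,400)])
cv2.imwrite('pics/r1.png',I[:,:,::-1])
E
```

```text
1.525 [ 0.545  -0.0617  0.1648] [ 10.4404  17.728  -14.8628  -0.0762 -57.8743 -10.5646]
red px [[456, 70], [456, 71], [456, 72], [456, 73]] [[ 0.3857 -0.1732  0.0092]
 [ 0.3856 -0.1724  0.0093]
 [ 0.3854 -0.1716  0.0091]
 [ 0.3853 -0.1708  0.0093]]
top circ ((0.42033833265304565, -0.1801469475030899), 0.02251926064491272) [ 0.4211 -0.1803  0.0217] 1365
0.095 [ 0.557  -0.0394  0.102 ] [ 0.5418 -0.0515  0.095 ] [ 0.5733 -0.0194  0.107 ] ((0.5576512217521667, -0.03541500121355057), 0.016400901600718498) 648
0.107 [ 0.5573 -0.0371  0.1111] [ 0.5484 -0.0454  0.107 ] [ 0.5662 -0.0266  0.1164] ((0.5572319030761719, -0.03527935594320297), 0.009338732808828354) 450
```

View pics/r1.png

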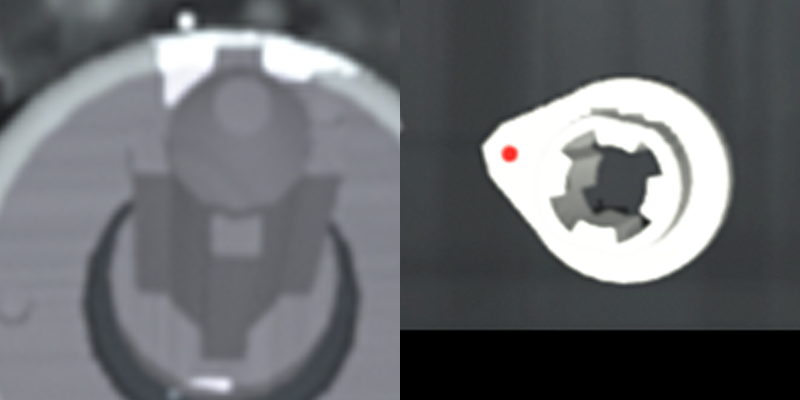

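Shaft axis ≈ (0.5575, -0.0352). The ribs lie along the x and y axes within about 1°, so the noses must point to about 44°/224°. Next I check the obstacle heights near the shaft and fit disc B and disc A.

```bash
python3 - <<'E'
from h import *
np.set_printoptions(precision=4,suppress=True)
for n in ('side','scene','wrist'):
    p=cap(n); w,c,u,v=cloud(p)
    m=(w[:,0]>.60)&(w[:,0]<.8)&(w[:,1]>-.15)&(w[:,1]<.2)&(w[:,2]<.25)
    if n=='wrist': m&=(w[:,2]<.14)
    for a,b in((.05,.08),(.08,.13),(.13,.25)):
        k=m&(w[:,2]>a)&(w[:,2]<b); print(n,a,k.sum(), (np.percentile(w[k],2,axis=0),np.percentile(w[k],98,axis=0)) if k.any() else '')
    if n!='wrist':
        k=m&(w[:,2]>.06); d=np.hypot(w[k][:,0]-.5575,w[k][:,1]+.0352); i=np.argsort(d)[:8]; print(w[k][i])
E
```

```text
side 0.05 812 (array([ 0.6645, -0.1055,  0.0507]), array([0.7765, 0.189 , 0.0799]))
side 0.08 1099 (array([ 0.6744, -0.1441,  0.0801]), array([0.7727, 0.1808, 0.1289]))
side 0.13 456 (array([ 0.6008, -0.1494,  0.1304]), array([0.7782, 0.1889, 0.2484]))
[[ 0.6012 -0.0702  0.1894]
 [ 0.6007 -0.0709  0.1851]
 [ 0.6009 -0.0725  0.2305]
 [ 0.6008 -0.0727  0.2284]
 [ 0.6013 -0.0724  0.2193]
 [ 0.6001 -0.0739  0.2175]
 [ 0.6024 -0.0713  0.2145]
 [ 0.6006 -0.0735  0.2129]]
scene 0.05 739 (array([ 0.6617, -0.1056,  0.0506]), array([0.7731, 0.1948, 0.0799]))
scene 0.08 787 (array([ 0.671 , -0.1428,  0.0801]), array([0.7718, 0.1923, 0.1288]))
scene 0.13 349 (array([ 0.6004, -0.149 ,  0.1305]), array([0.782 , 0.197 , 0.2477]))
[[ 0.6021 -0.0524  0.2436]
 [ 0.6018 -0.0536  0.2334]
 [ 0.6003 -0.0575  0.2406]
 [ 0.6012 -0.0563  0.2453]
 [ 0.6014 -0.0568  0.2374]
 [ 0.6002 -0.0608  0.2418]
 [ 0.6007 -0.0598  0.2466]
 [ 0.6005 -0.0602  0.2442]]
wrist 0.05 2705 (array([ 0.6666, -0.1498,  0.0511]), array([0.7668, 0.0032, 0.08  ]))
wrist 0.08 3501 (array([ 0.6693, -0.0681,  0.08  ]), array([0.7276, 0.005 , 0.1284]))
wrist 0.13 108 (array([ 0.6754, -0.0523,  0.13  ]), array([ 0.6934, -0.0414,  0.1318]))
```

Call:
play_rows(
  commands=[
    {"dp": [0.03, 0.03, 0], "angular": [0, 0, 10.5], "hand": 100},
    {"dp": [0.03, 0.03, 0], "angular": [0, 0, 10.5], "hand": 100},
    {"dp": [0.02, 0.03, 0], "angular": [0, 0, 10.5], "hand": 100},
    {"dp": [0, 0, 0], "angular": [0, 0, 10.5], "hand": 100},
    {"dp": [0, 0, 0], "angular": [0, 0, 10.5], "hand": 100},
  ],
)

```text
time_s: 2.35
tcp_pos: [0.4514, -0.1216, 0.1688]
ee_rot: [[-0.797, -0.605, 0.003], [-0.605, 0.797, 0.0], [-0.003, -0.002, -1.0]]
wrist_force: [0.8, 0.5, -0.2]
gripper_width: 0.997
```

Call:
play_rows(
  commands=[
    {"dp": [0, 0, 0], "angular": [0, 0, 10.5], "hand": 100},
    {"dp": [0, 0, 0], "angular": [0, 0, 10.5], "hand": 100},
    {"dp": [0, 0, 0], "angular": [0, 0, 10.5], "hand": 100},
    {"dp": [0, 0, 0], "angular": [0, 0, 10.5], "hand": 100},
    {"dp": [0, 0, 0], "angular": [0, 0, 8.5], "hand": 100},
  ],
)

```text
time_s: 2.98
tcp_pos: [0.4517, -0.1213, 0.1685]
ee_rot: [[-0.973, 0.229, 0.003], [0.229, 0.973, 0.0], [-0.003, 0.001, -1.0]]
wrist_force: [-0.6, 0.6, -0.0]
gripper_width: 1.0
```

Call:
play_rows(
  commands=[
    {"dp": [0.009, -0.033, 0.03], "angular": [0, 0, 0], "hand": 100},
    {"dp": [0.009, -0.033, 0.04], "angular": [0, 0, 0], "hand": 100},
    {"dp": [0, 0, 0], "angular": [0, 0, 0], "hand": 100},
  ],
)

```text
time_s: 3.35
tcp_pos: [0.4159, -0.1828, 0.0956]
ee_rot: [[-0.974, 0.227, -0.005], [0.227, 0.974, 0.001], [0.005, -0.0, -1.0]]
wrist_force: [1.3, -0.7, 0.6]
gripper_width: 1.001
```

```bash
cat >> h.py <<'E'
def disc(p,x,y):
    "pose of a disc near x,y from a wrist picture: red dot ray at z=.008, collar-top ring, flats by min-area rect"
    s=p['_s']; w,c,u,v=cloud(p); near=(np.hypot(w[:,0]-x,w[:,1]-y)<.06)
    red=near&(c[:,0]>150)&(c[:,1]<100)&(c[:,2]<100)
    dot=world(p,u[red].mean(),v[red].mean(),.008)
    f=near&(w[:,2]>.004)&(w[:,2]<.03)
    top=f&(w[:,2]>.0185); ring=w[top]
    # refit on ray/plane z=.022 to get rid of depth noise
    q=world(p,u[top],v[top],.022)[:,:2]
    fl=f&(w[:,2]<.012); qf=world(p,u[fl],v[fl],.008)[:,:2]
    h=cv2.convexHull(q.astype(np.float32)); (cx,cy),rad=cv2.minEnclosingCircle(h)
    ps=dot[:2]-[cx,cy]; print('dot',dot,'ring centre',cx,cy,'r',rad,'nose deg',np.degrees(np.arctan2(ps[1],ps[0])),'dist',np.hypot(*ps),'rect',cv2.minAreaRect(h),'depth z',w[top][:,2].mean(),w[fl][:,2].mean())
    # rear flange arc fit
    d=ps/np.hypot(*ps); lat=(qf-[cx,cy])@np.array([-d[1],d[0]]); al=(qf-[cx,cy])@d
    print('flange lat',lat.min(),lat.max(),'along',al.min(),al.max())
    R=np.array(s['ee_rot']); t=R.T@np.array([cx-s['tcp_pos'][0],cy-s['tcp_pos'][1],0]); n=R.T@np.r_[d,0]
    print('in tool: shift',t,'nose ang',np.degrees(np.arctan2(n[1],n[0])))
E
python3 - <<'E'
from h import *
np.set_printoptions(precision=4,suppress=True)
p=cap('wrist'); print(p['_s']['tcp_pos']); disc(p,.42,-.181); save(p,'w2.png')
E
```

```text
[ 0.4159 -0.1828  0.0956]
dot [ 0.3847 -0.1719  0.008 ] ring centre 0.4201301336288452 -0.17998434603214264 r 0.022457798942923546 nose deg 167.14555139319043 dist 0.03637639566548154 rect ((0.4201512336730957, -0.17987331748008728), (0.03969019278883934, 0.04371213912963867), 75.815185546875) depth z 0.022081298069313107 0.008395348854900946
flange lat -0.03143939239831373 0.03157364936302723 along -0.03234415903646035 0.04551107749465842
in tool: shift [-0.0034  0.0037 -0.    ] nose ang -0.2779788500882854
```

View pics/w2.png

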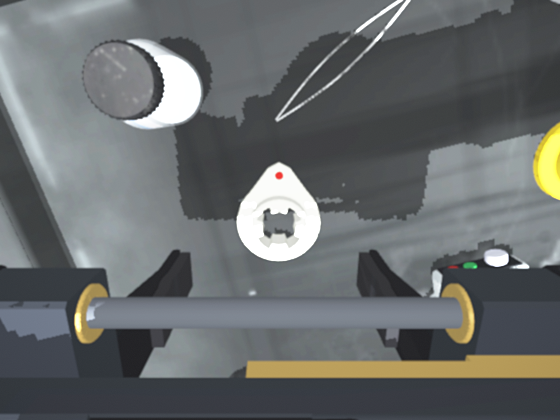

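Call:
play_rows(
  commands=[
    {"dp": [-0.0034, 0.0037, 0.035], "angular": [0, 0, 0.3], "hand": 100},
    {"dp": [0, 0, 0.035], "angular": [0, 0, 0], "hand": 100},
    {"dp": [0, 0, 0.0], "angular": [0, 0, 0], "hand": 100},
    {"dp": [0, 0, 0.0], "angular": [0, 0, 0], "hand": 100},
  ],
)

```text
time_s: 3.9
tcp_pos: [0.424, -0.1791, 0.0292]
ee_rot: [[-0.974, 0.228, 0.004], [0.228, 0.974, -0.001], [-0.004, 0.0, -1.0]]
wrist_force: [0.1, -0.4, 0.3]
gripper_width: 1.003
```

Call:
play_rows(
  commands=[
    {"dp": [0.0036, -0.001, 0.009], "angular": [0, 0, 0], "hand": 100},
    {"dp": [0, 0, 0.0], "angular": [0, 0, 0], "hand": 100},
    {"dp": [0, 0, 0.0], "angular": [0, 0, 0], "hand": 100},
  ],
)

```text
time_s: 4.28
tcp_pos: [0.4181, -0.1795, 0.019]
ee_rot: [[-0.973, 0.23, 0.001], [0.23, 0.973, -0.0], [-0.001, 0.0, -1.0]]
wrist_force: [-0.2, 0.4, 0.2]
gripper_width: 0.997
```

```bash
python3 - <<'E'
from h import *
np.set_printoptions(precision=4,suppress=True)
p=cap('wrist'); print(p['_s']['tcp_pos']); disc(p,.42,-.181)
E
```

```text
[ 0.4181 -0.1795  0.019 ]
dot [ 0.3845 -0.1719  0.008 ] ring centre 0.41106095910072327 -0.17772270739078522 r 0.05471091344952583 nose deg 167.54183295833764 dist 0.027167644317797925 rect ((0.4154185652732849, -0.17875109612941742), (0.10922183096408844, 0.03617599979043007), 76.72139739990234) depth z 0.022663964532121356 0.008354047249155002
flange lat -0.031222924791192524 0.032014001117884584 along -0.031349698146819344 0.036518962265516694
in tool: shift [ 0.0073  0.0002 -0.    ] nose ang -0.836662119197414
```

Call:
play_rows(
  commands=[
    {"dp": [-0.001, 0, 0.0085], "angular": [0, 0, 0.3], "hand": 100},
    {"dp": [0, 0, 0.0], "angular": [0, 0, 0], "hand": 100},
    {"dp": [0, 0, 0.0], "angular": [0, 0, 0], "hand": 100},
  ],
)

```text
time_s: 4.7
tcp_pos: [0.4187, -0.1797, 0.0098]
ee_rot: [[-0.972, 0.235, -0.001], [0.235, 0.972, 0.0], [0.001, -0.0, -1.0]]
wrist_force: [-0.3, 0.4, -0.1]
gripper_width: 1.006
```

```bash
python3 - <<'E'
from h import *
for i in range(5):
    p=cap('wrist'); print(p['_s']['tcp_pos'],p['_s']['wrist_force'])
E
```

```text
[ 0.41874818 -0.17974334  0.00983772] [-0.29616195  0.38852935 -0.05506337]
[ 0.41886794 -0.17975456  0.00994352] [0.37040658 0.35347125 0.10257895]
[ 0.41888887 -0.17973144  0.01004183] [ 0.47941876  0.08877764 -0.66576327]
[ 0.41889065 -0.17971896  0.0100772 ] [0.15201154 0.22874862 0.2292731 ]
[ 0.4189312  -0.17973698  0.01013374] [0.00917626 0.12243609 0.19973224]
```

Call:
play_rows(
  commands=[
    {"dp": [0, 0, 0], "angular": [0, 0, 0], "hand": 30},
    {"dp": [0, 0, 0.0], "angular": [0, 0, 0], "hand": 0},
    {"dp": [0, 0, 0.0], "angular": [0, 0, 0], "hand": 0},
    {"dp": [0, 0, 0.0], "angular": [0, 0, 0], "hand": 0},
    {"dp": [0, 0, 0.0], "angular": [0, 0, 0], "hand": 0},
  ],
)

```text
time_s: 5.58
tcp_pos: [0.4188, -0.1797, 0.01]
ee_rot: [[-0.972, 0.235, -0.0], [0.235, 0.972, 0.0], [0.0, 0.0, -1.0]]
wrist_force: [-0.8, -0.1, -0.2]
gripper_width: 0.519
```

Call:
play_rows(
  commands=[
    {"dp": [0, 0, -0.04], "angular": [0, 0, 0], "hand": 0},
    {"dp": [0, 0, -0.06], "angular": [0, 0, 0], "hand": 0},
    {"dp": [0, 0, -0.04], "angular": [0, 0, 0], "hand": 0},
    {"dp": [0, 0, 0.0], "angular": [0, 0, 0], "hand": 0},
    {"dp": [0, 0, 0.0], "angular": [0, 0, 0], "hand": 0},
  ],
)

```text
time_s: 6.2
tcp_pos: [0.4181, -0.1795, 0.1495]
ee_rot: [[-0.972, 0.236, -0.001], [0.236, 0.972, 0.001], [0.001, 0.0, -1.0]]
wrist_force: [-0.1, -0.1, 0.3]
gripper_width: 0.021
```

```bash
python3 - <<'E'
from h import *
np.set_printoptions(precision=4,suppress=True)
p=cap('wrist'); s=p['_s'];print(s['tcp_pos'],s['wrist_force'],s['gripper_width']*87); save(p,'w3.png')
M=np.array(p['mount'])
v,u=np.mgrid[0:420,0:560]; z=p['range_z']; f=p['frame'].astype(float)
P=np.stack([(u-p['cx'])/p['fx']*z,(v-p['cy'])/p['fy']*z,z],-1)@M[:3,:3].T+M[:3,3]
red=(f[...,0]>150)&(f[...,1]<100)&(f[...,2]<100)&(abs(P[...,2])<.03)&(z>0)
print('red tool',P[red].mean(0),red.sum(),u[red].mean(),v[red].mean())
# disc's flange region in tool coordinates: near z of dot
cr=(z>0)&(abs(P[...,2]-P[red].mean(0)[2])<.004)&(np.hypot(P[...,0],P[...,1])<.06)
q=P[cr]; print('flange',q.min(0),q.max(0),cr.sum())
tp=(z>0)&(abs(P[...,2]-P[red].mean(0)[2]+.014)<.003)&(np.hypot(P[...,0],P[...,1])<.03); q=P[tp]; print('top',q.min(0),q.max(0),tp.sum())
E
```

```text
[ 0.4181 -0.1795  0.1495] [-0.1221 -0.148   0.2816] 1.86430232285769
red tool [nan nan nan] 0 nan nan<stdin>:8: RuntimeWarning: Mean of empty slice.
  ret = um.true_divide(
  ret = ret.dtype.type(ret / rcount)
<stdin>:10: RuntimeWarning: Mean of empty slice.
Traceback (most recent call last):
ValueError: zero-size array to reduction operation minimum which has no identity
```

View pics/w3.png

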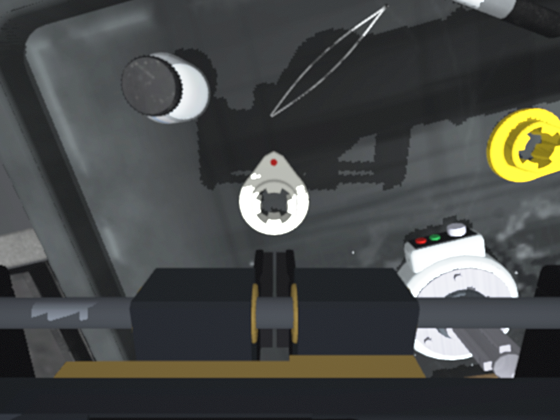

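The fingers closed too slowly and I lifted before they reached the disc. I'll reopen to 70 %, recheck the disc and try again.

Call:
play_rows(
  commands=[
    {"dp": [0, 0, 0.03], "angular": [0, 0, 0], "hand": 70},
    {"dp": [0, 0, 0.02], "angular": [0, 0, 0], "hand": 70},
    {"dp": [0, 0, 0], "angular": [0, 0, 0], "hand": 70},
    {"dp": [0, 0, 0], "angular": [0, 0, 0], "hand": 70},
    {"dp": [0, 0, 0], "angular": [0, 0, 0], "hand": 70},
  ],
)

```text
time_s: 6.88
tcp_pos: [0.4194, -0.1798, 0.1006]
ee_rot: [[-0.972, 0.235, 0.001], [0.235, 0.972, -0.0], [-0.001, 0.0, -1.0]]
wrist_force: [-0.2, -0.4, -0.4]
gripper_width: 0.496
```

```bash
python3 - <<'E'
from h import *
np.set_printoptions(precision=4,suppress=True)
p=cap('wrist'); print(p['_s']['tcp_pos'],p['_s']['gripper_width']); disc(p,.42,-.181)
E
```

```text
[ 0.4194 -0.1798  0.1006] 0.4956715280623745
dot [ 0.3846 -0.1717  0.008 ] ring centre 0.42023947834968567 -0.17998769879341125 r 0.022360369563102722 nose deg 166.9525752373572 dist 0.03663102827031358 rect ((0.4202619194984436, -0.18016256392002106), (0.03942131996154785, 0.044232942163944244), 77.71460723876953) depth z 0.02209352292836968 0.008366161278972483
flange lat -0.031633041027479575 0.0314716888894232 along -0.03175190626053196 0.04538434115240841
in tool: shift [-0.0009  0.      0.    ] nose ang -0.5448026094118225
```

Call:
play_rows(
  commands=[
    {"dp": [-0.001, 0, 0.0], "angular": [0, 0, -0.4], "hand": 70},
    {"dp": [0, 0, 0.03], "angular": [0, 0, 0], "hand": 70},
    {"dp": [0, 0, 0.04], "angular": [0, 0, 0], "hand": 70},
    {"dp": [0, 0, 0.02], "angular": [0, 0, 0], "hand": 70},
    {"dp": [0, 0, 0], "angular": [0, 0, 0], "hand": 70},
  ],
)

```text
time_s: 7.55
tcp_pos: [0.4198, -0.1799, 0.0094]
ee_rot: [[-0.974, 0.228, -0.001], [0.228, 0.974, -0.0], [0.001, -0.0, -1.0]]
wrist_force: [-0.4, -0.1, -0.3]
gripper_width: 0.702
```

Call:
play_rows(
  commands=[
    {"dp": [0, 0, 0], "angular": [0, 0, 0], "hand": 0},
    {"dp": [0, 0, 0], "angular": [0, 0, 0], "hand": 0},
    {"dp": [0, 0, 0], "angular": [0, 0, 0], "hand": 0},
    {"dp": [0, 0, 0], "angular": [0, 0, 0], "hand": 0},
    {"dp": [0, 0, 0], "angular": [0, 0, 0], "hand": 0},
  ],
)

```text
time_s: 8.18
tcp_pos: [0.42, -0.18, 0.0104]
ee_rot: [[-0.974, 0.228, 0.001], [0.228, 0.974, -0.0], [-0.001, 0.0, -1.0]]
wrist_force: [-0.1, -0.1, 4.1]
gripper_width: 0.459
```

Call:
play_rows(
  commands=[
    {"dp": [0, 0, 0], "angular": [0, 0, 0], "hand": 0},
    {"dp": [0, 0, 0], "angular": [0, 0, 0], "hand": 0},
  ],
)

```text
time_s: 8.43
tcp_pos: [0.42, -0.18, 0.0104]
ee_rot: [[-0.974, 0.228, 0.001], [0.228, 0.974, -0.0], [-0.001, -0.0, -1.0]]
wrist_force: [-1.4, 0.6, 4.9]
gripper_width: 0.458
```

Call:
play_rows(
  commands=[
    {"dp": [0, 0, -0.03], "angular": [0, 0, 0], "hand": 0},
    {"dp": [0, 0, -0.06], "angular": [0, 0, 0], "hand": 0},
    {"dp": [0, 0, -0.06], "angular": [0, 0, 0], "hand": 0},
    {"dp": [-0.025, 0.043, 0], "angular": [0, 0, 0], "hand": 0},
    {"dp": [-0.025, 0.043, 0], "angular": [0, 0, 0], "hand": 0},
  ],
)

```text
time_s: 9.05
tcp_pos: [0.4886, -0.1069, 0.1608]
ee_rot: [[-0.973, 0.23, 0.002], [0.23, 0.973, 0.001], [-0.002, 0.001, -1.0]]
wrist_force: [0.3, 0.3, -1.3]
gripper_width: 0.458
```

Call:
play_rows(
  commands=[
    {"dp": [-0.025, 0.043, 0], "angular": [0, 0, 0], "hand": 0},
    {"dp": [-0.026, 0.043, 0], "angular": [0, 0, 0], "hand": 0},
    {"dp": [0, 0, 0], "angular": [0, 0, -10], "hand": 0},
    {"dp": [0, 0, 0], "angular": [0, 0, -10], "hand": 0},
    {"dp": [0, 0, 0], "angular": [0, 0, -10], "hand": 0},
  ],
)

```text
time_s: 9.68
tcp_pos: [0.5568, -0.0353, 0.1588]
ee_rot: [[-0.956, -0.295, -0.002], [-0.295, 0.956, 0.0], [0.002, 0.001, -1.0]]
wrist_force: [0.6, 0.6, -1.5]
gripper_width: 0.457
```

Call:
play_rows(
  commands=[
    {"dp": [0, 0, 0], "angular": [0, 0, -10], "hand": 0},
    {"dp": [0, 0, 0], "angular": [0, 0, -10], "hand": 0},
    {"dp": [0, 0, 0], "angular": [0, 0, -7], "hand": 0},
    {"dp": [0, 0, 0], "angular": [0, 0, 0], "hand": 0},
    {"dp": [0, 0, 0], "angular": [0, 0, 0], "hand": 0},
  ],
)

```text
time_s: 10.3
tcp_pos: [0.5571, -0.0356, 0.1595]
ee_rot: [[-0.723, -0.691, -0.001], [-0.691, 0.723, 0.0], [0.001, 0.001, -1.0]]
wrist_force: [0.0, 0.2, -1.4]
gripper_width: 0.451
```

```bash
cat >> h.py <<'E'
def hand(p):
    "red dot of the held disc, in tool axes, and collar/flange extents"
    M=np.array(p['mount']); v,u=np.mgrid[0:420,0:560]; z=p['range_z']; f=p['frame'].astype(float)
    P=np.stack([(u-p['cx'])/p['fx']*z,(v-p['cy'])/p['fy']*z,z],-1)@M[:3,:3].T+M[:3,3]
    red=(f[...,0]>150)&(f[...,1]<100)&(f[...,2]<100)&(z>0)&(z<.24)
    if not red.any(): print('no red'); return
    d=P[red].mean(0); print('dot in tool',d,'ang',np.degrees(np.arctan2(d[1],d[0])),red.sum())
    k=(z>0)&(abs(P[...,2]-d[2])<.003)&(np.hypot(P[...,0]-d[0]+.04,P[...,1])<.05); print('flange',P[k].min(0),P[k].max(0))
E
python3 - <<'E'
from h import *
np.set_printoptions(precision=4,suppress=True)
p=cap('wrist'); s=p['_s'];print(s['tcp_pos'],s['wrist_force'],s['gripper_width']*87); hand(p); save(p,'w4.png')
R=s['ee_rot'];print('toolx',np.degrees(np.arctan2(R[1,0],R[0,0])),'to axis',R.T@(np.array([.5575,-.0352,0])-s['tcp_pos']*[1,1,0]))
q=cap('side'); b=(230,90,400,270)
a=q['frame'][90:270,220:400]; a=cv2.resize(a,(420,420),interpolation=cv2.INTER_CUBIC)
wv=cv2.resize(p['frame'],(380,285)); wv=np.vstack([wv,np.zeros((135,380,3),np.uint8)])
cv2.imwrite('pics/v4.png',np.hstack([a,wv])[:,:,::-1])
E
```

```text
[ 0.5571 -0.0356  0.1595] [ 0.0305  0.2047 -1.4028] 39.23752591529972
dot in tool [ 0.0364 -0.      0.0019] ang -0.01583446464432402 92
flange [-0.0186 -0.0307 -0.0011] [0.045  0.0313 0.0049]
toolx -136.30877342316657 to axis [-0.0005 -0.     -0.    ]
```

View pics/v4.png

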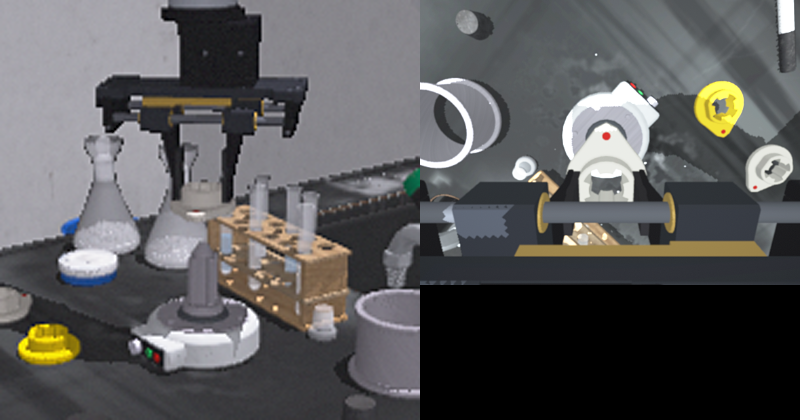

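Call:
play_rows(
  commands=[
    {"dp": [0, 0, 0.025], "angular": [0, 0, 0], "hand": 0},
    {"dp": [0, 0, 0.01], "angular": [0, 0, 0], "hand": 0},
    {"dp": [0, 0, 0.005], "angular": [0, 0, 0], "hand": 0},
    {"dp": [0, 0, 0.003], "angular": [0, 0, 0], "hand": 0},
    {"dp": [0, 0, 0], "angular": [0, 0, 0], "hand": 0},
  ],
)

```text
time_s: 11.02
tcp_pos: [0.5577, -0.0355, 0.1173]
ee_rot: [[-0.722, -0.692, 0.001], [-0.692, 0.722, 0.0], [-0.0, -0.0, -1.0]]
wrist_force: [-0.4, -0.5, -0.8]
gripper_width: 0.456
```

Call:
play_rows(
  commands=[
    {"dp": [0, 0, 0.003], "angular": [0, 0, 0], "hand": 0},
    {"dp": [0, 0, 0.003], "angular": [0, 0, 0], "hand": 0},
    {"dp": [0, 0, 0.001], "angular": [0, 0, 0], "hand": 0},
    {"dp": [0, 0, 0], "angular": [0, 0, 0], "hand": 0},
  ],
)

```text
time_s: 11.52
tcp_pos: [0.5574, -0.0356, 0.11]
ee_rot: [[-0.722, -0.692, -0.0], [-0.692, 0.722, -0.0], [0.0, 0.0, -1.0]]
wrist_force: [-0.5, 0.1, -1.7]
gripper_width: 0.456
```

Call:
play_rows(
  commands=[
    {"dp": [0, 0, 0.002], "angular": [0, 0, 0], "hand": 0},
    {"dp": [0, 0, 0.002], "angular": [0, 0, 0], "hand": 0},
    {"dp": [0, 0, 0.001], "angular": [0, 0, 0], "hand": 0},
    {"dp": [0, 0, 0], "angular": [0, 0, 0], "hand": 0},
  ],
)

```text
time_s: 12.02
tcp_pos: [0.5574, -0.0356, 0.1049]
ee_rot: [[-0.722, -0.692, -0.0], [-0.692, 0.722, -0.0], [0.0, 0.0, -1.0]]
wrist_force: [0.3, -0.6, -0.7]
gripper_width: 0.454
```

No resistance: the teeth have entered the gaps at once. Lowering further while watching the force.

Call:
play_rows(
  commands=[
    {"dp": [0, 0, 0.004], "angular": [0, 0, 0], "hand": 0},
    {"dp": [0, 0, 0.005], "angular": [0, 0, 0], "hand": 0},
    {"dp": [0, 0, 0.005], "angular": [0, 0, 0], "hand": 0},
    {"dp": [0, 0, 0], "angular": [0, 0, 0], "hand": 0},
  ],
)

```text
time_s: 12.52
tcp_pos: [0.557, -0.0356, 0.0904]
ee_rot: [[-0.722, -0.692, -0.001], [-0.692, 0.722, -0.0], [0.001, 0.001, -1.0]]
wrist_force: [-0.0, -0.4, -1.3]
gripper_width: 0.459
```

Call:
play_rows(
  commands=[
    {"dp": [0, 0, 0.006], "angular": [0, 0, 0], "hand": 0},
    {"dp": [0, 0, 0.006], "angular": [0, 0, 0], "hand": 0},
    {"dp": [0, 0, 0.006], "angular": [0, 0, 0], "hand": 0},
    {"dp": [0, 0, 0.004], "angular": [0, 0, 0], "hand": 0},
    {"dp": [0, 0, 0], "angular": [0, 0, 0], "hand": 0},
  ],
)

```text
time_s: 13.15
tcp_pos: [0.5572, -0.0356, 0.0686]
ee_rot: [[-0.722, -0.692, -0.001], [-0.692, 0.722, -0.0], [0.001, 0.0, -1.0]]
wrist_force: [0.8, -0.1, -0.6]
gripper_width: 0.458
```

Call:
play_rows(
  commands=[
    {"dp": [0, 0, 0.003], "angular": [0, 0, 0], "hand": 0},
    {"dp": [0, 0, 0.002], "angular": [0, 0, 0], "hand": 0},
    {"dp": [0, 0, 0.001], "angular": [0, 0, 0], "hand": 0},
    {"dp": [0, 0, 0.001], "angular": [0, 0, 0], "hand": 0},
    {"dp": [0, 0, 0], "angular": [0, 0, 0], "hand": 0},
  ],
)

```text
time_s: 13.78
tcp_pos: [0.5575, -0.0356, 0.0624]
ee_rot: [[-0.722, -0.692, 0.0], [-0.692, 0.722, -0.0], [-0.0, -0.0, -1.0]]
wrist_force: [-0.8, 0.3, 1.9]
gripper_width: 0.456
```

Call:
play_rows(
  commands=[
    {"dp": [0, 0, 0.0005], "angular": [0, 0, 0], "hand": 0},
    {"dp": [0, 0, 0.0005], "angular": [0, 0, 0], "hand": 0},
    {"dp": [0, 0, 0], "angular": [0, 0, 0], "hand": 0},
  ],
)

```text
time_s: 14.15
tcp_pos: [0.5577, -0.0356, 0.0618]
ee_rot: [[-0.722, -0.692, 0.001], [-0.692, 0.722, -0.0], [-0.0, -0.001, -1.0]]
wrist_force: [-2.0, 0.3, 5.4]
gripper_width: 0.457
```

Call:
play_rows(
  commands=[
    {"dp": [0, 0, -0.0007], "angular": [0, 0, 0], "hand": 70},
    {"dp": [0, 0, 0], "angular": [0, 0, 0], "hand": 70},
    {"dp": [0, 0, 0], "angular": [0, 0, 0], "hand": 70},
    {"dp": [0, 0, 0], "angular": [0, 0, 0], "hand": 70},
    {"dp": [0, 0, 0], "angular": [0, 0, 0], "hand": 70},
  ],
)

```text
time_s: 14.78
tcp_pos: [0.5574, -0.0356, 0.0617]
ee_rot: [[-0.722, -0.692, -0.0], [-0.692, 0.722, -0.0], [0.0, 0.0, -1.0]]
wrist_force: [-0.1, -0.9, 0.1]
gripper_width: 0.701
```

Call:
play_rows(
  commands=[
    {"dp": [0, 0, -0.03], "angular": [0, 0, 0], "hand": 70},
    {"dp": [0, 0, -0.05], "angular": [0, 0, 0], "hand": 70},
    {"dp": [0, 0, -0.03], "angular": [0, 0, 0], "hand": 70},
    {"dp": [0, 0, 0], "angular": [0, 0, 0], "hand": 70},
  ],
)

```text
time_s: 15.28
tcp_pos: [0.5591, -0.0353, 0.1747]
ee_rot: [[-0.722, -0.692, 0.006], [-0.692, 0.722, 0.001], [-0.005, -0.004, -1.0]]
wrist_force: [-0.0, 0.5, 0.1]
gripper_width: 0.701
```

```bash
python3 - <<'E'
from h import *
np.set_printoptions(precision=4,suppress=True)
p=cap('wrist'); s=p['_s'];print(s['tcp_pos'],s['wrist_force'],s['gripper_width']*87,s['joints']); save(p,'w5.png',(130,30,430,255),2.6)
w,c,u,v=cloud(p); red=(c[:,0]>150)&(c[:,1]<100)&(c[:,2]<100)&(np.hypot(w[:,0]-.5575,w[:,1]+.0352)<.055)
d=world(p,u[red].mean(),v[red].mean(),.060); print(d,w[red].mean(0),np.degrees(np.arctan2(d[1]+.0355,d[0]-.5575)))
k=(np.hypot(w[:,0]-.5575,w[:,1]+.0352)<.03)&(w[:,2]>.066)&(w[:,2]<.08)&(c.min(1)>150); print('collar top z',np.median(w[k][:,2]),k.sum(),cv2.minEnclosingCircle(w[k][:,:2].astype(np.float32)))
E
```

```text
[ 0.5591 -0.0353  0.1747] [-0.0186  0.4917  0.0674] 61.009795682158305 [ 12.9742  17.8619 -13.1336   0.0303 -58.635  -59.1743]
[ 0.5312 -0.0609  0.06  ] [ 0.5311 -0.061   0.0605] -135.97214233713058
collar top z 0.07410390309583725 843 ((0.5576017498970032, -0.034902919083833694), 0.022121338173747063)
```

View pics/w5.png

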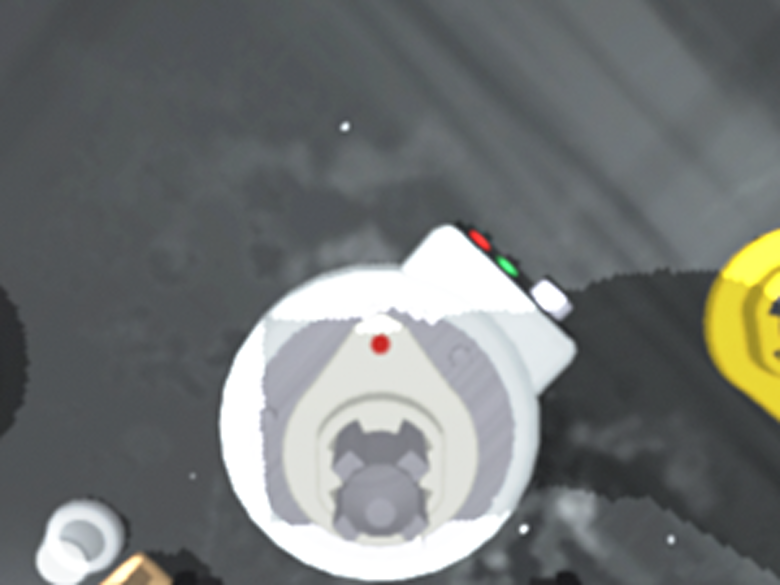

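Disc B is home: its collar top is at 74.1 mm (74 expected), it is centred, and its nose is at 224°. Now disc A.

Call:
play_rows(
  commands=[
    {"dp": [-0.0115, 0.0595, 0], "angular": [0, 0, 0], "hand": 70},
    {"dp": [-0.0115, 0.0595, 0], "angular": [0, 0, 0], "hand": 70},
    {"dp": [-0.0115, 0.0595, 0], "angular": [0, 0, 0], "hand": 70},
    {"dp": [-0.0115, 0.0595, 0], "angular": [0, 0, 0], "hand": 70},
    {"dp": [0, 0, 0.025], "angular": [0, 0, 8], "hand": 70},
  ],
)

```text
time_s: 15.95
tcp_pos: [0.4246, 0.1714, 0.1469]
ee_rot: [[-0.809, -0.587, 0.002], [-0.587, 0.809, 0.002], [-0.003, 0.0, -1.0]]
wrist_force: [0.2, -0.7, -0.8]
gripper_width: 0.7
```

Call:
play_rows(
  commands=[
    {"dp": [0, 0, 0.025], "angular": [0, 0, 8], "hand": 70},
    {"dp": [0, 0, 0.02], "angular": [0, 0, 8], "hand": 70},
    {"dp": [0, 0, 0], "angular": [0, 0, 0], "hand": 70},
    {"dp": [0, 0, 0], "angular": [0, 0, 0], "hand": 70},
  ],
)

```text
time_s: 16.45
tcp_pos: [0.426, 0.168, 0.1018]
ee_rot: [[-0.94, -0.341, -0.0], [-0.341, 0.94, -0.0], [0.0, -0.0, -1.0]]
wrist_force: [-0.2, -0.6, 0.8]
gripper_width: 0.702
```

```bash
python3 - <<'E'
from h import *
np.set_printoptions(precision=4,suppress=True)
p=cap('wrist'); s=p['_s'];print(s['tcp_pos'],s['ee_rot'][:,0]); save(p,'w6.png'); disc(p,.426,.168)
E
```

```text
[0.426  0.168  0.1018] [-0.9402 -0.3407  0.0003]
dot [0.4629 0.1842 0.008 ] ring centre 0.4269948899745941 0.1731751263141632 r 0.02233322523534298 nose deg 17.014907729501722 dist 0.0375477339432495 rect ((0.4267018735408783, 0.17332252860069275), (0.04374944791197777, 0.03960517793893814), 18.951181411743164) depth z 0.02207056782428195 0.008369971206421495
flange lat -0.031499837028192916 0.03192237957954316 along -0.03199374909122566 0.04568123060797187
in tool: shift [-0.0027  0.0045 -0.    ] nose ang -177.09352773092635
```

View pics/w6.png

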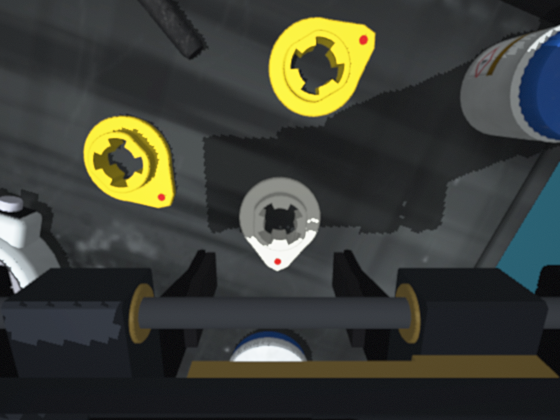

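Call:
play_rows(
  commands=[
    {"dp": [-0.0027, 0.0045, 0.0], "angular": [0, 0, 2.3], "hand": 70},
    {"dp": [0, 0, 0.03], "angular": [0, 0, 0], "hand": 70},
    {"dp": [0, 0, 0.04], "angular": [0, 0, 0], "hand": 70},
    {"dp": [0, 0, 0], "angular": [0, 0, 0], "hand": 70},
    {"dp": [0, 0, 0], "angular": [0, 0, 0], "hand": 70},
  ],
)

```text
time_s: 17.12
tcp_pos: [0.4279, 0.1739, 0.0331]
ee_rot: [[-0.953, -0.302, 0.002], [-0.302, 0.953, 0.001], [-0.002, 0.001, -1.0]]
wrist_force: [0.6, -0.4, 0.3]
gripper_width: 0.698
```

```bash
python3 - <<'E'
from h import *
np.set_printoptions(precision=4,suppress=True)
s=r.sense(); R=s['ee_rot']; print(s['tcp_pos'],R.T@(np.array([.427,.1732,0])-s['tcp_pos']*[1,1,0]),np.degrees(np.arctan2(R[1,0],R[0,0])))
E
```

```text
[0.4279 0.1739 0.0331] [ 0.0011 -0.0004 -0.    ] -162.444090832223
```

Call:
play_rows(
  commands=[
    {"dp": [0.0005, 0, 0.015], "angular": [0, 0, 0], "hand": 70},
    {"dp": [0, 0, 0.0075], "angular": [0, 0, 0], "hand": 70},
    {"dp": [0, 0, 0], "angular": [0, 0, 0], "hand": 70},
    {"dp": [0, 0, 0], "angular": [0, 0, 0], "hand": 70},
  ],
)

```text
time_s: 17.62
tcp_pos: [0.4269, 0.1734, 0.01]
ee_rot: [[-0.954, -0.301, 0.001], [-0.301, 0.954, 0.001], [-0.001, 0.0, -1.0]]
wrist_force: [0.4, 0.3, 0.2]
gripper_width: 0.701
```

Call:
play_rows(
  commands=[
    {"dp": [0, 0, 0], "angular": [0, 0, 0], "hand": 0},
    {"dp": [0, 0, 0], "angular": [0, 0, 0], "hand": 0},
    {"dp": [0, 0, 0], "angular": [0, 0, 0], "hand": 0},
    {"dp": [0, 0, 0], "angular": [0, 0, 0], "hand": 0},
    {"dp": [0, 0, 0], "angular": [0, 0, 0], "hand": 0},
  ],
)

```text
time_s: 18.25
tcp_pos: [0.4265, 0.1731, 0.0094]
ee_rot: [[-0.954, -0.301, 0.0], [-0.301, 0.954, -0.0], [-0.0, -0.0, -1.0]]
wrist_force: [-1.0, -0.0, 4.0]
gripper_width: 0.456
```

Call:
play_rows(
  commands=[
    {"dp": [0, 0, 0], "angular": [0, 0, 0], "hand": 0},
    {"dp": [0, 0, 0], "angular": [0, 0, 0], "hand": 0},
  ],
)

```text
time_s: 18.5
tcp_pos: [0.4265, 0.1731, 0.0094]
ee_rot: [[-0.954, -0.301, 0.0], [-0.301, 0.954, 0.0], [-0.0, -0.0, -1.0]]
wrist_force: [-0.4, 0.0, 2.7]
gripper_width: 0.454
```

Call:
play_rows(
  commands=[
    {"dp": [0, 0, -0.03], "angular": [0, 0, 0], "hand": 0},
    {"dp": [0, 0, -0.06], "angular": [0, 0, 0], "hand": 0},
    {"dp": [0, 0, -0.06], "angular": [0, 0, 0], "hand": 0},
    {"dp": [-0.0156, -0.0596, 0], "angular": [0, 0, 0], "hand": 0},
    {"dp": [-0.0156, -0.0596, 0], "angular": [0, 0, 0], "hand": 0},
  ],
)

```text
time_s: 19.12
tcp_pos: [0.4926, 0.0685, 0.1601]
ee_rot: [[-0.953, -0.303, 0.002], [-0.303, 0.953, 0.002], [-0.002, 0.001, -1.0]]
wrist_force: [0.8, 0.8, -2.5]
gripper_width: 0.457
```

Call:
play_rows(
  commands=[
    {"dp": [-0.0155, -0.0596, 0], "angular": [0, 0, 0], "hand": 0},
    {"dp": [-0.0155, -0.0595, 0], "angular": [0, 0, 0], "hand": 0},
    {"dp": [0, 0, 0], "angular": [0, 0, -9], "hand": 0},
    {"dp": [0, 0, 0], "angular": [0, 0, -9], "hand": 0},
    {"dp": [0, 0, 0], "angular": [0, 0, -8.3], "hand": 0},
  ],
)

```text
time_s: 19.75
tcp_pos: [0.5568, -0.0359, 0.1581]
ee_rot: [[-0.719, -0.695, -0.002], [-0.695, 0.719, 0.0], [0.001, 0.002, -1.0]]
wrist_force: [-0.1, 0.2, -2.0]
gripper_width: 0.451
```

Call:
play_rows(
  commands=[
    {"dp": [0, 0, 0], "angular": [0, 0, 0], "hand": 0},
    {"dp": [0, 0, 0], "angular": [0, 0, 0], "hand": 0},
  ],
)

```text
time_s: 20.0
tcp_pos: [0.5571, -0.0355, 0.1588]
ee_rot: [[-0.723, -0.691, -0.001], [-0.691, 0.723, 0.0], [0.001, 0.001, -1.0]]
wrist_force: [0.3, -0.1, -0.8]
gripper_width: 0.454
```

```bash
python3 - <<'E'
from h import *
np.set_printoptions(precision=4,suppress=True)
p=cap('wrist'); s=p['_s']; R=s['ee_rot']; print(s['tcp_pos'],s['wrist_force'],s['gripper_width']*87,R.T@(np.array([.5575,-.0354,0])-s['tcp_pos']*[1,1,0]),np.degrees(np.arctan2(R[1,0],R[0,0])))
hand(p); save(p,'w7.png')
w,c,u,v=cloud(p); red=(c[:,0]>150)&(c[:,1]<100)&(c[:,2]<100)&(np.hypot(w[:,0]-.5575,w[:,1]+.0352)<.055)&(w[:,2]<.08); print('B dot',world(p,u[red].mean(),v[red].mean(),.06))
E
```

```text
[ 0.5571 -0.0355  0.1588] [ 0.3289 -0.146  -0.8206] 39.514867351010906 [-0.0003 -0.0002 -0.    ] -136.32177239514056
dot in tool [-0.0191 -0.0001 -0.0256] ang -179.77173082757136 30Traceback (most recent call last):
  File "<stdin>", line 4, in <module>
  File "h.py", line 45, in hand
    k=(z>0)&(abs(P[...,2]-d[2])<.003)&(np.hypot(P[...,0]-d[0]+.04,P[...,1])<.05); print('flange',P[k].min(0),P[k].max(0))
                                                                                                 ~~~~~~~~^^^
    return umr_minimum(a, axis, None, out, keepdims, initial, where)
ValueError: zero-size array to reduction operation minimum which has no identity
```

Call:
play_rows(
  commands=[
    {"dp": [0, 0, 0.025], "angular": [0, 0, 0], "hand": 0},
    {"dp": [0, 0, 0.01], "angular": [0, 0, 0], "hand": 0},
    {"dp": [0, 0, 0.005], "angular": [0, 0, 0], "hand": 0},
    {"dp": [0, 0, 0.003], "angular": [0, 0, 0], "hand": 0},
    {"dp": [0, 0, 0], "angular": [0, 0, 0], "hand": 0},
  ],
)

```text
time_s: 20.68
tcp_pos: [0.5577, -0.0355, 0.1165]
ee_rot: [[-0.722, -0.692, 0.001], [-0.692, 0.722, 0.0], [-0.0, -0.0, -1.0]]
wrist_force: [0.5, 0.7, -2.2]
gripper_width: 0.454
```

Call:
play_rows(
  commands=[
    {"dp": [0, 0, 0.003], "angular": [0, 0, 0], "hand": 0},
    {"dp": [0, 0, 0.003], "angular": [0, 0, 0], "hand": 0},
    {"dp": [0, 0, 0.002], "angular": [0, 0, 0], "hand": 0},
    {"dp": [0, 0, 0.001], "angular": [0, 0, 0], "hand": 0},
    {"dp": [0, 0, 0], "angular": [0, 0, 0], "hand": 0},
  ],
)

```text
time_s: 21.3
tcp_pos: [0.5574, -0.0355, 0.1072]
ee_rot: [[-0.722, -0.692, -0.0], [-0.692, 0.722, -0.0], [0.0, 0.0, -1.0]]
wrist_force: [-0.7, -0.2, -1.0]
gripper_width: 0.454
```

Call:
play_rows(
  commands=[
    {"dp": [0, 0, 0.004], "angular": [0, 0, 0], "hand": 0},
    {"dp": [0, 0, 0.004], "angular": [0, 0, 0], "hand": 0},
    {"dp": [0, 0, 0.004], "angular": [0, 0, 0], "hand": 0},
    {"dp": [0, 0, 0], "angular": [0, 0, 0], "hand": 0},
  ],
)

```text
time_s: 21.8
tcp_pos: [0.5571, -0.0356, 0.0947]
ee_rot: [[-0.722, -0.692, -0.001], [-0.692, 0.722, -0.0], [0.001, 0.001, -1.0]]
wrist_force: [0.6, 0.3, -1.5]
gripper_width: 0.456
```

Call:
play_rows(
  commands=[
    {"dp": [0, 0, 0.004], "angular": [0, 0, 0], "hand": 0},
    {"dp": [0, 0, 0.003], "angular": [0, 0, 0], "hand": 0},
    {"dp": [0, 0, 0.002], "angular": [0, 0, 0], "hand": 0},
    {"dp": [0, 0, 0.001], "angular": [0, 0, 0], "hand": 0},
    {"dp": [0, 0, 0], "angular": [0, 0, 0], "hand": 0},
  ],
)

```text
time_s: 22.42
tcp_pos: [0.5574, -0.0355, 0.0852]
ee_rot: [[-0.722, -0.692, -0.0], [-0.692, 0.722, -0.0], [0.0, 0.0, -1.0]]
wrist_force: [0.3, 0.8, -1.1]
gripper_width: 0.455
```

Call:
play_rows(
  commands=[
    {"dp": [0, 0, 0.001], "angular": [0, 0, 0], "hand": 0},
    {"dp": [0, 0, 0.0005], "angular": [0, 0, 0], "hand": 0},
    {"dp": [0, 0, 0.0005], "angular": [0, 0, 0], "hand": 0},
    {"dp": [0, 0, 0], "angular": [0, 0, 0], "hand": 0},
  ],
)

```text
time_s: 22.92
tcp_pos: [0.5574, -0.0355, 0.0833]
ee_rot: [[-0.722, -0.692, 0.0], [-0.692, 0.722, -0.0], [-0.0, -0.0, -1.0]]
wrist_force: [-0.1, 0.4, -0.6]
gripper_width: 0.454
```

Call:
play_rows(
  commands=[
    {"dp": [0, 0, 0.0005], "angular": [0, 0, 0], "hand": 0},
    {"dp": [0, 0, 0.0005], "angular": [0, 0, 0], "hand": 0},
    {"dp": [0, 0, 0], "angular": [0, 0, 0], "hand": 0},
  ],
)

```text
time_s: 23.3
tcp_pos: [0.5577, -0.0355, 0.0828]
ee_rot: [[-0.722, -0.692, 0.001], [-0.692, 0.722, -0.0], [-0.0, -0.001, -1.0]]
wrist_force: [-1.3, 0.3, 3.2]
gripper_width: 0.457
```

Contact at the expected height, with only a few newtons. Releasing and lifting.

Call:
play_rows(
  commands=[
    {"dp": [0, 0, -0.0003], "angular": [0, 0, 0], "hand": 70},
    {"dp": [0, 0, 0], "angular": [0, 0, 0], "hand": 70},
    {"dp": [0, 0, 0], "angular": [0, 0, 0], "hand": 70},
    {"dp": [0, 0, 0], "angular": [0, 0, 0], "hand": 70},
    {"dp": [0, 0, 0], "angular": [0, 0, 0], "hand": 70},
  ],
)

```text
time_s: 23.92
tcp_pos: [0.5573, -0.0355, 0.0824]
ee_rot: [[-0.722, -0.692, -0.0], [-0.692, 0.722, 0.0], [0.0, 0.0, -1.0]]
wrist_force: [0.2, 1.1, 0.5]
gripper_width: 0.699
```

Call:
play_rows(
  commands=[
    {"dp": [0, 0, -0.03], "angular": [0, 0, 0], "hand": 70},
    {"dp": [0, 0, -0.05], "angular": [0, 0, 0], "hand": 70},
    {"dp": [0, 0, -0.05], "angular": [0, 0, 0], "hand": 70},
    {"dp": [0, 0, 0], "angular": [0, 0, 0], "hand": 70},
    {"dp": [0, 0, 0], "angular": [0, 0, 0], "hand": 70},
  ],
)

```text
time_s: 24.55
tcp_pos: [0.5568, -0.0354, 0.212]
ee_rot: [[-0.722, -0.692, -0.001], [-0.692, 0.722, 0.001], [0.0, 0.001, -1.0]]
wrist_force: [-0.9, 0.2, -0.2]
gripper_width: 0.702
```

```bash
python3 - <<'E'
from h import *
np.set_printoptions(precision=4,suppress=True)
p=cap('wrist'); s=p['_s'];print(s['tcp_pos'],s['wrist_force'],s['gripper_width']*87)
w,c,u,v=cloud(p); n=np.hypot(w[:,0]-.5575,w[:,1]+.0352); red=(c[:,0]>150)&(c[:,1]<100)&(c[:,2]<100)&(n<.055)
for lo,hi in((.05,.07),(.07,.09)):
    k=red&(w[:,2]>lo)&(w[:,2]<hi)
    if k.any(): d=w[k].mean(0); print('dot',d,np.degrees(np.arctan2(d[1]+.0353,d[0]-.5575)))
k=(n<.024)&(n>.0165)&(w[:,2]>.088)&(w[:,2]<.105); q=w[k]; print('collar top',np.median(q[:,2]),k.sum(),cv2.minEnclosingCircle(q[:,:2].astype(np.float32)))
A=np.c_[q[:,:2]-[.5575,-.0352],np.ones(len(q))]; print('tilt',np.linalg.lstsq(A,q[:,2],rcond=None)[0])
q=cap('side'); a=cv2.resize(q['frame'][160:280,240:360],(420,420),interpolation=cv2.INTER_CUBIC); b=cv2.resize(p['frame'][100:310,170:380],(380,380),interpolation=cv2.INTER_CUBIC)
cv2.imwrite('pics/v8.png',np.hstack([a,np.vstack([b,np.zeros((40,380,3),np.uint8)])])[:,:,::-1])
E
```

```text
[ 0.5568 -0.0354  0.212 ] [-0.879   0.1982 -0.1988] 61.08663814601374
dot [ 0.5313 -0.0611  0.0606] -135.494848132448
dot [ 0.5848 -0.0093  0.0824] 43.670469424246136
collar top 0.09604049475906248 830 ((0.5581521391868591, -0.034481894224882126), 0.022161316126585007)
tilt [0.0221 0.0119 0.0956]
```

View pics/v8.png

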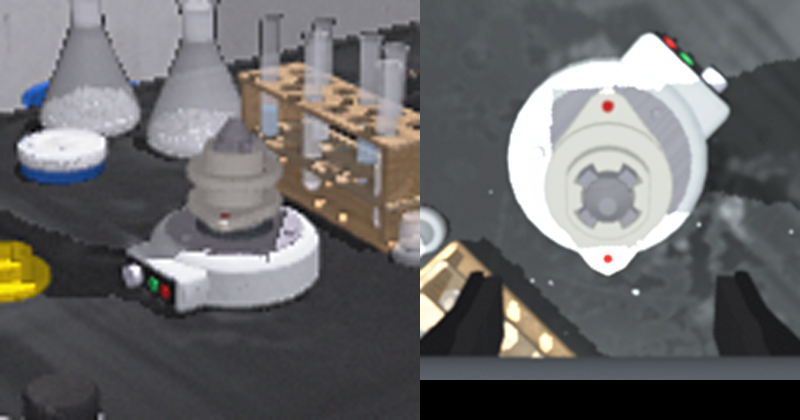

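The picture shows both discs stacked and level, with red dots on opposite sides at (607,105) and (607,258). The collar top is at 96.0 mm, as expected. I'm handing the job in.

```bash
python3 -c "
from station import r
print(r.finish_job())"
```

```text
the job is handed in; nothing more can be done
None
```

Both cream discs are on the shaft, collars up: disc_b on the shoulder and disc_a on top of its collar. I handed the job in at about 24.6 s; no verdict is reported.

I read the rib angle from the wrist camera and set the noses to the gaps at 44° and 224°. Both discs slid in without any searching. The wrist read no more than about 5.4 N while seating either disc, and each was released once it was home.

| Last check | Measured | Expected |
|---|---|---|
| disc_b collar top | 74.1 mm | 74 mm |
| disc_a collar top | 96.0 mm | 96 mm |
| Nose directions | -135.5° and 43.7° (0.8° from opposite) | within 28° of opposite |
| disc_a collar centre to shaft axis | about 1 mm | below 3 mm |
| disc_a tilt | about 1.4°, from noisy depth readings | below 3.4° |

- **First grasp missed:** I lifted disc_b before the slow fingers had closed. It had not moved, and the second try held.
- **Red dots disagree:** they measured 36–37.5 mm from the bore axis instead of 40 mm. The collar and flange fits agreed with the given sizes, so I used those.
- **Bystanders:** I had no contact with them that I noticed, but I did not measure their positions again at the end.

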